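Put the dial gauge away in its clamshell case

TASK

Open the black clamshell case right up, lay the dial gauge face up and flat on its round bed inside with its stem through the notch in the rib, and ease the lid fully shut again. It is a delicate gauge: grip it lightly, set it down rather than dropping it, do not press the lid on it or slam the lid, and leave the other things on the bench where they are.

Things in the scene. Friction and masses are not known exactly. Their poses are not given: they have to be found in the camera images.
- case: Lower half of the black case, fixed: 160 (x) x 230 (y) x 40 mm high, walls and floor 6 mm. Origin: centre of its underside, z up. Hinge along its +x rim, front is -x. Large compartment: y -109 to +28, x -74 to 74 mm. Across it at y -18 mm a rib, 6 mm thick, 20 mm high, with a notch 20 mm wide at x 0, down to the floor. Beyond the divider (26 mm high, y +30): fixed accessories up to 22 mm.
- bed (a point): Centre of the gauge's round bed (a dark patch 62 mm across) on the case's inner floor, 6 mm above the case's underside, at case x 0, y -60 mm; axes as the case's. The gauge belongs with its origin here and its stem along case +y, through the notch.
- lid (a joint): Lid hinge angle, rad: 0 shut flush, grows as it opens, stop at 1.75; starts at 0 to 0.2. Stiff friction hinge (0.4 N m): the lid (0.35 kg) stays at any angle where it is left. About 4 N up at the tab opens it.
- lid_hinge (a point): On the hinge line, mid-width, 40.5 mm above the bench (case x +80, y 0 mm). Axes turn with the lid: -x runs from hinge to the lid's front, y is the hinge axis (as case y), z is the lid's outer side. The lid is a solid slab: x 0 to -160, y -115 to 115, z 0 to 16 mm (shallow strips to 17.5).
- lid_tab (a point): Middle of the underside of the lid's grey opening tab: lid x -172, y 0, z 3 mm; axes as the lid's. The tab juts 25 mm from the middle of the lid's front edge (lid x -160 to -185), 40 mm wide (y), 8 mm thick (z 3 to 11). Shut, its underside is 43 mm above the bench, free below.
- gauge: Dial gauge lying face up: round body 56 mm across, 24 thick, white dial on top; stem 10 then 7 mm thick, reaching 75 mm from the centre along its +x; cap 10 mm thick, reaching 40 mm along -x; both axes 12 mm above its back. Origin: centre of its back, z out of the dial. About 0.18 kg. Delicate: a grip of up to 40 N is safe. Starts left of the case, stem roughly away from the robot.
- gauge_tip (a point): The end of the gauge's stem, 75 mm along the gauge's x from its centre and 12 mm above its back; axes as the gauge's.
- socket_a: Bystander, to be left alone: a dark steel socket (wrench socket) standing upright, 30 mm across, 40 mm tall, near the gauge. Origin at its underside.
- socket_b: Bystander, to be left alone: a smaller dark socket standing upright, 24 mm across, 36 mm tall, near the gauge. Origin at its underside.
- socket_c: Bystander, to be left alone: a deep dark socket standing upright, 34 mm across, 60 mm tall, at the left of the bench. Origin at its underside.
- wrench: Bystander, to be left alone: a steel spanner lying flat, 200 mm long along its x, right of the case. Origin at its underside.
- screwdriver: Bystander, to be left alone: a screwdriver lying flat along its x, about 200 mm long, at the far side. Origin at its underside.
- spray_can: Bystander, to be left alone: an aerosol can standing upright, 64 mm across, 190 mm tall, at the left. Origin at its underside.
- carton: Bystander, to be left alone: a small cardboard box 100 x 70 x 50 mm, at the left. Origin at its underside.

How it is judged:
On the way, in this order (a step that is already met when the one before it is completed fails the run):
1. the case is opened wide (lid past 1.3 rad) (value of joint lid above 1.3 rad), for 0.2 s.
2. the gauge lies in its bed, let go, with the lid still open (x of gauge in the frame of bed between -0.012 and 0.012 m and y of gauge in the frame of bed between -0.015 and 0.015 m and z of gauge in the frame of bed between -0.004 and 0.004 m and x of gauge_tip in the frame of bed between -0.012 and 0.012 m and y of gauge_tip in the frame of bed above 0.055 m and angle between gauge's own z axis and vertical below 0.1 rad and linear speed of gauge below 0.02 m/s and contact force between the fingers and gauge below 0.1 N and value of joint lid above 1 rad), for 0.2 s.
At the end, for the whole second after the job is handed in: Lid shut within 0.03 rad; gauge flat (0.1 rad, back within 4 mm of the floor), centre within 12 mm across and 15 mm along of the bed's centre, stem tip through the notch (over 55 mm past the bed's centre, within 12 mm of the middle line), at rest and let go (value of joint lid below 0.03 rad and x of gauge in the frame of bed between -0.012 and 0.012 m and y of gauge in the frame of bed between -0.015 and 0.015 m and z of gauge in the frame of bed between -0.004 and 0.004 m and x of gauge_tip in the frame of bed between -0.012 and 0.012 m and y of gauge_tip in the frame of bed above 0.055 m and angle between gauge's own z axis and vertical below 0.1 rad and linear speed of gauge below 0.02 m/s and contact force between the fingers and gauge below 0.1 N); the robot touches nothing.
It fails at once if the gauge is squeezed hard: over 110 N summed over both fingers, a grip of about 55 N (contact force between the fingers and gauge above 110 N).
It fails at once if the gauge is dropped from more than about 25 mm or thrown (over 0.7 m/s when not held) (linear speed of gauge above 0.7 m/s and contact force between the fingers and gauge below 0.1 N).
It fails at once if the lid presses on the gauge with more than 15 N (contact force between lid_c0 and gauge above 15 N).
It fails at once if the lid is slammed (over 3 rad/s when nearly shut) (value of joint lid below 0.12 rad and velocity of joint lid below -3 rad/s).
It fails at once if a bystander is moved more than 30 mm (distance of any of socket_a, socket_b, socket_c, wrench, screwdriver, spray_can, carton from where it was at the start of the episode above 0.03 m).
It also fails if it takes over 72 s, if anything falls off the work surface, if the arm or the gripper's body presses on something with over 40 N, if the wrist force passes 120 N, or if a joint passes its speed limit or range.

ROBOT

A 6-joint arm with a two-finger parallel gripper is mounted at the origin on the work surface. World frame = base frame: x ahead of the robot, y to its left, z up, the work surface at z = 0. Lengths are in m, angles in rad, forces in N, time in s.
With the tool pointing down it reaches from about 0.3 to 0.85 m from the base axis. Payload 4.2 kg.
Tool frame: the origin (TCP) lies midway between the tips of the shut fingers; the grasp point (between the pads) lies 19 mm behind it (robot.tcp_to_grasp is the distance from the TCP to the grasp point, in m); z points along the fingers, y is the direction in which the jaws open and shut (so a half turn about z gives the same grasp; the last joint's range is limited). The gripper opens to 91 mm and grips with 3 to 60 N. Pads are 32 mm wide; open, the fingers measure 118 mm over their backs; the gripper's body (76 mm by 178 mm) begins 60 mm behind the grasp point.
Start: joints at [-1.327, 0.32, 1.565, -0, 1.257, -0.02], TCP at [0.15, -0.555, 0.214] pointing down, gripper open.
Joint ranges: [-3.11, 3.11], [-0.84, 2.01], [0.21, 2.61], [-1.34, 4.49], [0.05, 2.63], [-2.56, 2.56]. Speed limits (rad/s): [2.57, 2.57, 3.14, 3.14, 3.14, 3.14].

INTERFACE

Orientations are given as a unit quaternion [w, x, y, z].
In Python, from workcell import robot gives the robot as it stands. Calls block until the motion is done:
- robot.move_ptp(position, orientation): joint-space move of the TCP to a pose.
- robot.move_linear(position, orientation=None, feed=0.15): straight line of the TCP; orientation=None keeps the orientation; feed is the mean speed in m/s.
- robot.movej(angles): joint-space move.
- robot.move_gripper(opening, f_grip=None): finger opening in m; f_grip is the grip in N (None keeps the last); returns when the fingers have stopped.
- robot.dwell(seconds).
- robot.ik(position, orientation): joint angles nearest the present ones, or None.
- robot.camera(name): name is "scene" or "top" or "wrist"; returns a dict with "image" (420x560x3 uint8, red, green, blue), "vertical_fov" (degrees; the focal length in pixels is half the picture's height over the tangent of half this angle, whatever the lens; pixels are square), "cx", "cy" (the principal point, pixels), "dist" ([k1, k2, p1, p2, k3] as OpenCV has them; the pictures are not rectified), "pose" (4x4, takes a point from camera to world coordinates). Camera axes: x right, y down, z forward; pixel columns grow to the right and rows downward; lengths in m; the calibration is good to about 2 mm. A picture is of the moment at which its call begins. There is no depth.
A pose or a line that the arm cannot do raises robot.MotionError and nothing moves.
- robot.job_done(): hands the job in, once; it reports no verdict.
Readings, each from a call of its own:
- robot.current_time_s(): time.
- robot.current_q(): joint angles.
- robot.current_joint_velocities(): joint speeds.
- robot.current_effort(): joint torques, N m.
- robot.current_tcp_pos(): TCP position.
- robot.current_tcp_rot(): TCP orientation.
- robot.current_contact_force(): force on the tool from outside, world axes, zero at the start.
- robot.current_ft_torque(): the same for the moment, N m.
- robot.current_grip_width(): finger opening in m.
Only numpy, scipy, OpenCV 4.12 (cv2) and the standard library are available. Lean on these libraries where they do the work, as an engineer would, in place of code of your own. Each camera call takes 0.05 s, during which the arm holds its last target.

## Working session

There is one attempt and no reset: what is moved stays moved. The work goes in short steps, each a Python script; the robot and the scene stay as the last script left them, time stands still between calls to the robot, and variables do not carry over. Pictures are saved under pics/ and viewed, and the job is handed in when it is done.

```bash
ls; mkdir -p pics
python3 - <<'E'
from workcell import robot
import cv2,numpy as np
for n in ["scene","top","wrist"]:
    c=robot.camera(n); cv2.imwrite(f"pics/{n}0.png",c["image"][:,:,::-1])
    print(n,c["vertical_fov"],c["cx"],c["cy"],c["dist"],np.round(c["pose"],4).tolist())
print(robot.current_time_s(),robot.current_tcp_rot(),robot.tcp_to_grasp)
E
```

```text
pics
scene 47.1560851159424 279.78295424337597 207.90201774048654 [0.03769592 0.         0.         0.         0.        ] [[-0.876, 0.3467, -0.3353, 1.0207], [0.4823, 0.6334, -0.6051, 0.8314], [0.0026, -0.6918, -0.722, 1.036], [0.0, 0.0, 0.0, 1.0]]
top 43.629379420240184 284.17476830512265 202.74372857655933 [0.07030822 0.         0.         0.         0.        ] [[0.013, -0.9989, 0.0449, 0.4946], [-0.9999, -0.013, 0.0002, 0.0184], [0.0004, -0.0449, -0.999, 1.4619], [0.0, 0.0, 0.0, 1.0]]
wrist 63.58465041322138 278.88369022002263 211.64073393792634 [-0.00565098  0.          0.          0.          0.        ] [[0.2609, -0.927, -0.2694, 0.2255], [-0.9654, -0.2508, -0.072, -0.5346], [-0.0008, 0.2788, -0.9603, 0.3841], [0.0, 0.0, 0.0, 1.0]]
0.15 [-6.41316360e-04  9.91312693e-01  1.31524633e-01 -6.42603510e-05] 0.0188
```

View pics/top0.png

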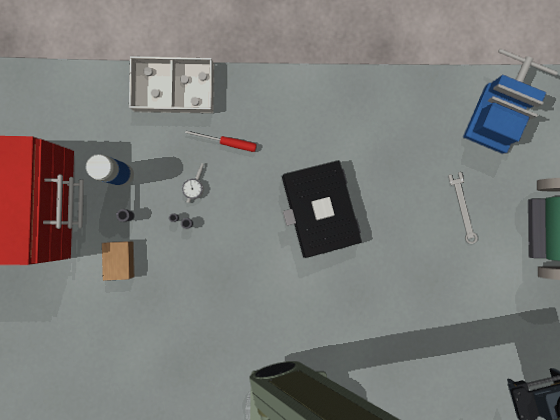

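View pics/scene0.png

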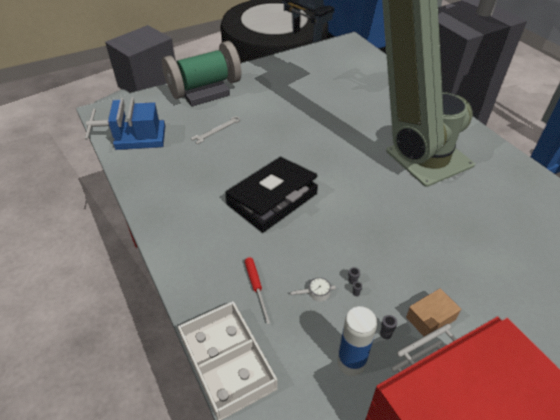

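```bash
cat > h.py <<'E'
import cv2,numpy as np
from workcell import robot
from scipy.spatial.transform import Rotation as R
def K(c):
    f=210/np.tan(np.radians(c["vertical_fov"]/2)); return np.array([[f,0,c["cx"]],[0,f,c["cy"]],[0,0,1]])
def proj(c,P):
    T=np.linalg.inv(np.array(c["pose"])); rv=cv2.Rodrigues(T[:3,:3])[0]
    return cv2.projectPoints(np.array(P,float).reshape(-1,3),rv,T[:3,3],K(c),np.array(c["dist"]))[0].reshape(-1,2)
def back(c,uv,z):
    uv=np.array(uv,float).reshape(-1,1,2)
    n=cv2.undistortPoints(uv,K(c),np.array(c["dist"])).reshape(-1,2)
    T=np.array(c["pose"]); d=np.c_[n,np.ones(len(n))]@T[:3,:3].T; o=T[:3,3]
    s=(np.broadcast_to(z,len(n))-o[2])/d[:,2]
    return o+d*s[:,None]
def save(c,name,box=None,k=1):
    im=c["image"][:,:,::-1]
    if box: x0,y0,x1,y1=box; im=im[y0:y1,x0:x1]
    im=cv2.resize(im,None,fx=k,fy=k,interpolation=cv2.INTER_CUBIC); cv2.imwrite("pics/"+name,im)
def down(yaw):  # tool z down, jaws (y) direction at world angle yaw
    y=np.array([np.cos(yaw),np.sin(yaw),0]); z=np.array([0,0,-1.]); x=np.cross(y,z)
    q=R.from_matrix(np.c_[x,y,z]).as_quat(); return [q[3],q[0],q[1],q[2]]
E
python3 - <<'E'
from h import *
c=robot.camera("top")
save(c,"case1.png",(270,150,380,265),5)
save(c,"ga1.png",(80,140,220,240),5)
s=robot.camera("scene"); save(s,"sc1.png",(215,150,325,235),6)
E
```

```text
(no output)
```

View pics/case1.png

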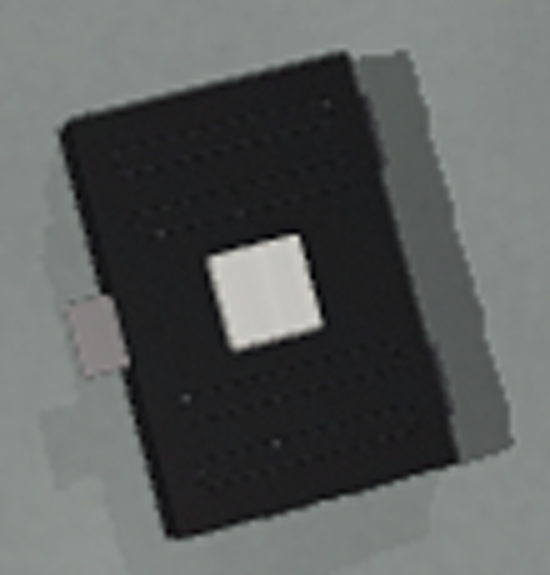

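View pics/ga1.png

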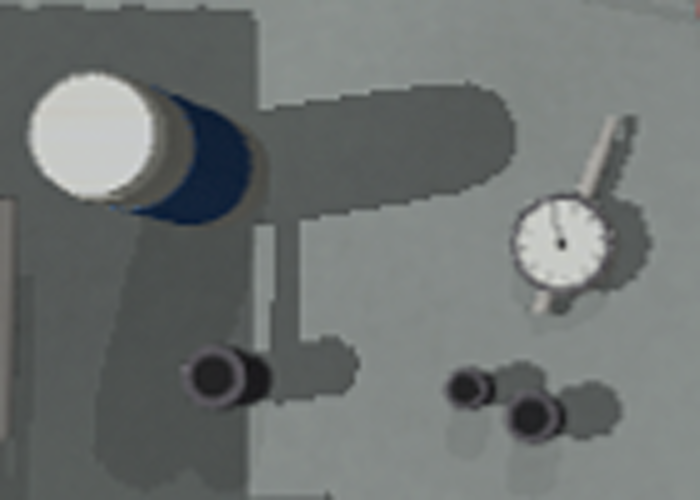

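View pics/sc1.png

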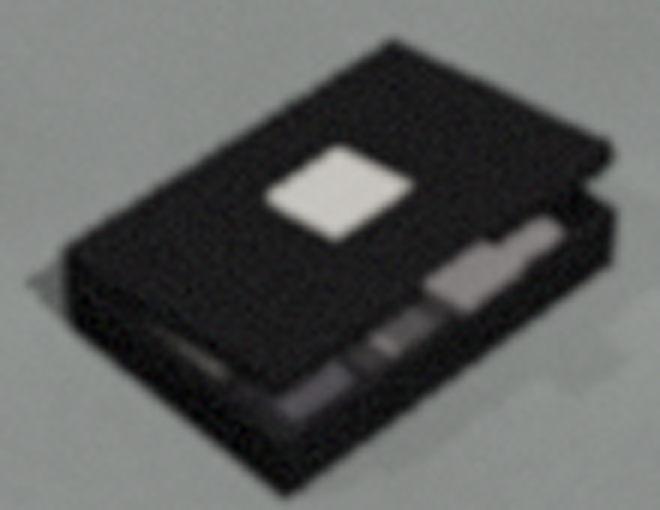

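```bash
cat > fit.py <<'E'
from h import *
from scipy.optimize import least_squares
def casept(p,P):
    x,y,w=p[:3]; P=np.array(P,float).reshape(-1,3)
    return P@R.from_euler('z',w).as_matrix().T+[x,y,0]
def lidpt(p,P):
    P=np.array(P,float).reshape(-1,3)@R.from_euler('y',p[3]).as_matrix().T+[.08,0,.0405]
    return casept(p,P)
E
python3 - <<'E'
from fit import *
t=robot.camera("top"); s=robot.camera("scene")
def uv(l,k,o): return (np.array(l,float)+.5)/k-.5+o
ut=uv([(62,128),(348,52),(460,462),(172,538),(65,300),(88,378)],5,(270,150))
Lt=[(-.16,.115,.016),(0,.115,.016),(0,-.115,.016),(-.16,-.115,.016),(-.185,.02,.011),(-.185,-.02,.011)]
us=uv([(612,152),(395,42),(70,248),(285,495),(612,265)],6,(215,150))
def res(p):
    a=proj(t,lidpt(p,Lt))-ut
    b=proj(s,np.r_[lidpt(p,[(-.16,-.115,.016),(0,-.115,.016),(0,.115,.016)]),casept(p,[(-.08,.115,0),(-.08,-.115,0)])])-us
    return np.r_[a.ravel(),b.ravel()]
for w in (-1.3,):
    r=least_squares(res,[.45,-.05,w,.1]); print(r.x,np.round(r.fun.reshape(-1,2),1).tolist())
p=r.x; np.save("case.npy",p)
print("tab",lidpt(p,[-.172,0,.003]),"bed",casept(p,[0,-.06,.006]))
ug=uv([(560,243),(625,122),(540,305),(215,375),(470,387),(534,415),(92,135)],5,(80,140))
print(back(t,ug,[.024,.012,.012,.06,.036,.04,.19]))
E
```

```text
[ 0.54316627 -0.0803539  -1.30028265  0.12318268] [[0.4, -1.3], [0.3, -0.4], [0.3, 0.6], [0.6, 1.0], [-0.4, 1.4], [-1.1, 0.4], [1.1, 0.2], [-0.3, -1.3], [-2.6, -0.1], [-0.1, 1.6], [0.4, 0.2]]
tab [[0.51902821 0.00668928 0.06461115]] bed [[ 0.48534824 -0.09638748  0.006     ]]
[[0.59590201 0.27282218 0.024     ]
 [0.66439751 0.24041115 0.012     ]
 [0.56230075 0.28523062 0.012     ]
 [0.52060182 0.44701648 0.06      ]
 [0.51621923 0.31757573 0.036     ]
 [0.50146185 0.28201057 0.04      ]
 [0.63325388 0.46876494 0.19      ]]
```

Run:
```python
from fit import *
p=np.load("case.npy")
yawc=p[2]+np.pi/2
def tcp(th): 
    q=p.copy(); q[3]=th; P=lidpt(q,[-.179,0,.007])[0]; return P-[0,0,.008]
for yw in (yawc,yawc-np.pi):
    for th in (0,.12,.6,1.2,1.7):
        print(yw,th,tcp(th),np.round(robot.ik(tcp(th),down(yw)),2))
h=tcp(.12)+[0,0,.14]
robot.move_ptp(h,down(yawc))
c=robot.camera("wrist"); save(c,"w1.png"); t=robot.camera("top"); save(t,"t1.png")
print(robot.current_time_s(),robot.current_tcp_pos())
```

```text
0.2705136774113297 0 [0.51671085 0.01504585 0.0395    ] [ 0.01  0.41  1.93 -0.    0.8  -0.26]
0.2705136774113297 0.12 [0.51727877 0.01299789 0.06087815] [ 0.    0.38  1.91 -0.    0.85 -0.27]
0.2705136774113297 0.6 [ 0.52612187 -0.01889085  0.13934835] [-0.06  0.3   1.79 -0.    1.05 -0.33]
0.2705136774113297 1.2 [ 0.54895499 -0.10122836  0.2018715 ] [-0.2   0.3   1.62 -0.    1.22 -0.47]
0.2705136774113297 1.7 [ 0.57256247 -0.18635825  0.20910609] [-0.33  0.37  1.51 -0.    1.27 -0.6 ]Traceback (most recent call last):
  File "<stdin>", line 8, in <module>
    return _wrapfunc(a, 'round', decimals=decimals, out=out)
    return _wrapit(obj, method, *args, **kwds)
    result = getattr(arr, method)(*args, **kwds)
TypeError: unsupported operand type(s) for *: 'NoneType' and 'float'
```

Run:
```python
from fit import *
p=np.load("case.npy")
yawc=p[2]+np.pi/2
def tcp(th): 
    q=p.copy(); q[3]=th; P=lidpt(q,[-.179,0,.007])[0]; return P-[0,0,.008]
h=tcp(.12)+[0,0,.14]
robot.move_ptp(h,down(yawc))
c=robot.camera("wrist"); save(c,"w1.png"); t=robot.camera("top"); save(t,"t1.png")
np.savez("w1.npz",**{k:np.array(v) for k,v in c.items()})
print(robot.current_time_s(),robot.current_tcp_pos(),h)
```

```text
2.8583 [0.51734998 0.01228328 0.20087498] [0.51727877 0.01299789 0.20087815]
```

View pics/w1.png

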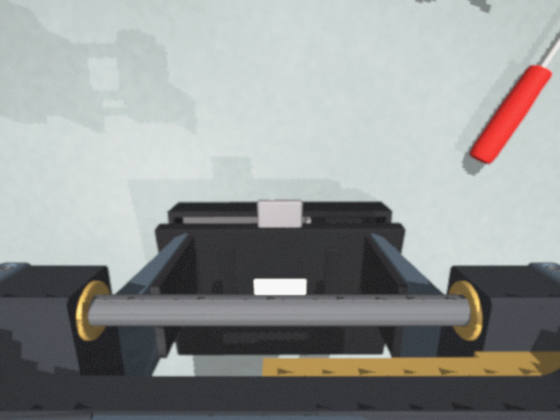

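View pics/t1.png

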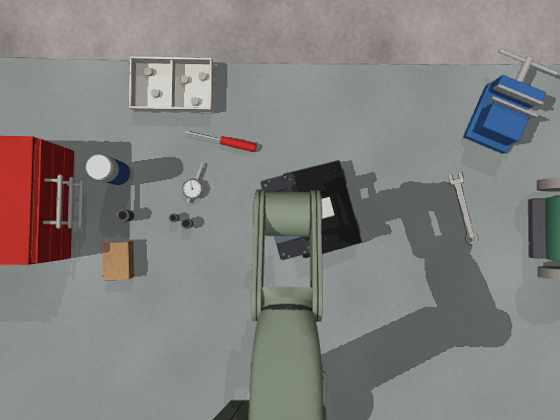

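Run:
```python
from fit import *
c=dict(np.load("w1.npz")); save(c,"w1z.png",(150,190,410,250),3)
p=np.load("case.npy")
print(proj(c,lidpt(p,[(-.16,.115,.0),(-.16,-.115,0),(-.16,.115,.016),(-.16,-.115,.016),(-.185,.02,.011),(-.185,-.02,.011)])))
print(proj(c,casept(p,[(-.08,.115,.04),(-.08,-.115,.04)])))
```

```text
[[399.0313144  216.82452309]
 [160.3118434  217.12400712]
 [404.70504416 223.96417229]
 [154.74857809 224.28159206]
 [301.87495108 196.73501878]
 [257.61503652 196.78862517]]
[[392.40476726 209.84597297]
 [166.81236446 210.12561694]]
```

View pics/w1z.png

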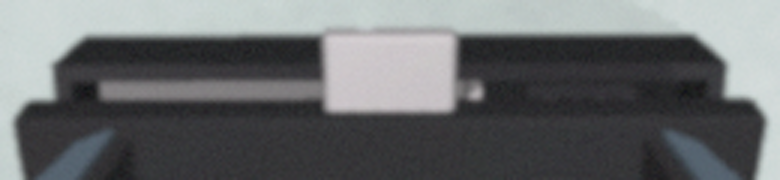

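Run:
```python
from fit import *
c=dict(np.load("w1.npz"))
t=robot.camera("top"); s=robot.camera("scene")
def uv(l,k,o): return (np.array(l,float)+.5)/k-.5+o
ut=uv([(62,128),(348,52),(460,462),(172,538),(65,300),(88,378)],5,(270,150))
Lt=[(-.16,.115,.016),(0,.115,.016),(0,-.115,.016),(-.16,-.115,.016),(-.185,.02,.011),(-.185,-.02,.011)]
us=uv([(612,152),(395,42),(70,248),(285,495),(612,265)],6,(215,150))
uw=uv([(763,102),(19,102),(457,31),(322,31),(722,62),(55,62),(695,37),(88,37)],3,(150,190))
def res(p):
    a=proj(t,lidpt(p,Lt))-ut
    b=proj(s,np.r_[lidpt(p,[(-.16,-.115,.016),(0,-.115,.016),(0,.115,.016)]),casept(p,[(-.08,.115,0),(-.08,-.115,0)])])-us
    w=proj(c,np.r_[lidpt(p,[(-.16,.115,.016),(-.16,-.115,.016),(-.185,.02,.011),(-.185,-.02,.011)]),casept(p,[(-.08,.115,.04),(-.08,-.115,.04),(-.08,.115,0),(-.08,-.115,0)])])-uw
    return np.r_[a.ravel(),b.ravel(),w.ravel()]
r=least_squares(res,np.load("case.npy"),loss='soft_l1'); print(r.x,np.round(res(r.x).reshape(-1,2),1).tolist())
np.save("case.npy",r.x); print(casept(r.x,[0,-.06,.006]))
```

```text
[ 0.54365492 -0.08146152 -1.30040472  0.1146743 ] [[0.7, -1.4], [0.7, -0.6], [0.7, 0.4], [0.9, 0.8], [-0.1, 1.3], [-0.8, 0.3], [0.8, 0.4], [-0.6, -1.4], [-2.8, -0.3], [-0.5, 1.4], [0.0, 0.1], [0.3, 0.8], [-0.4, 1.1], [-0.1, -2.7], [0.9, -2.6], [2.1, 0.7], [-0.9, 0.9], [-0.2, -0.9], [-0.8, -0.6]]
[[ 0.48583494 -0.09748805  0.006     ]]
```

```bash
cat >> fit.py <<'E'
p=np.load("case.npy"); yawc=p[2]+np.pi/2
def tcp(th):
    q=p.copy(); q[3]=th; P=lidpt(q,[-.179,0,.007])[0]; return P-[0,0,.008]
E
python3 - <<'E'
from fit import *
d=down(yawc)
robot.move_linear(tcp(p[3]),d,feed=.2)
print(robot.current_contact_force())
robot.move_gripper(.03,f_grip=25)
print(robot.current_grip_width(),robot.current_contact_force(),robot.current_tcp_pos(),tcp(p[3]))
for i,th in enumerate(np.linspace(p[3],1.69,12)[1:]):
    robot.move_linear(tcp(th),d,feed=.12)
    print(round(th,2),np.round(robot.current_contact_force(),1),round(robot.current_grip_width(),4),robot.current_time_s())
    if i==1: s=robot.camera("scene"); save(s,"s2.png")
s=robot.camera("scene"); save(s,"s3.png")
E
```

```text
[-0.12976776  0.35870678  0.21089604]
0.03978340578543188 [-0.66751787 -0.33582705 -0.15095206] [0.51793834 0.01210489 0.05993386] [0.51773912 0.01203666 0.05993577]
0.26 [ 2.  -3.7 -2.3] 0.0393 5.0167
0.4 [ 3.4 -4.7 -2.9] 0.0393 5.3833
0.54 [ 3.2 -5.9 -5.5] 0.0396 5.8
0.69 [ 4.5 -5.1 -7.4] 0.0397 6.1667
0.83 [ 4.1 -5.1 -8.9] 0.0394 6.5333
0.97 [  6.8  -6.  -11.7] 0.0394 6.9
1.12 [  7.8  -5.  -16.6] 0.0395 7.2667
1.26 [  7.8  -4.  -18.9] 0.0398 7.6333
1.4 [  6.8  -0.6 -18.8] 0.0393 8.0
1.55 [  7.3   1.6 -19.8] 0.0397 8.3667
1.69 [  6.7   3.2 -19.1] 0.0392 8.7333
```

View pics/s3.png

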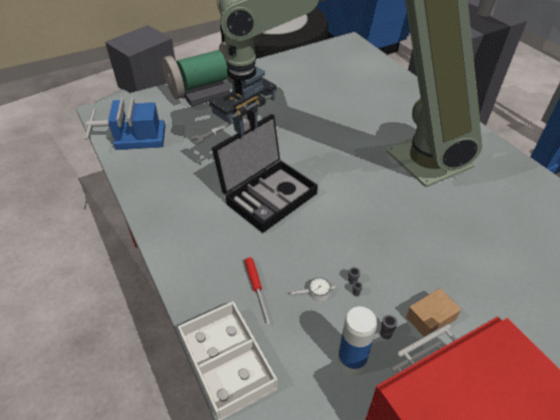

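Run:
```python
from fit import *
d=down(yawc)
robot.move_gripper(.088)
robot.move_linear(tcp(1.69)+[0,0,.06],d,feed=.2)
g=np.array([.596,.273,.20]); w=np.arctan2(-.0324,.0685)+np.pi/2
robot.move_ptp(g,down(w))
c=robot.camera("wrist"); save(c,"w2.png"); np.savez("w2.npz",**{k:np.array(v) for k,v in c.items()})
t=robot.camera("top"); save(t,"t2.png",(270,150,410,265),5)
np.savez("t2.npz",**{k:np.array(v) for k,v in t.items()})
print(robot.current_time_s(),robot.current_tcp_pos(),w)
```

```text
11.9 [0.59655706 0.27177816 0.20029894] 1.1289870400457922
```

View pics/w2.png

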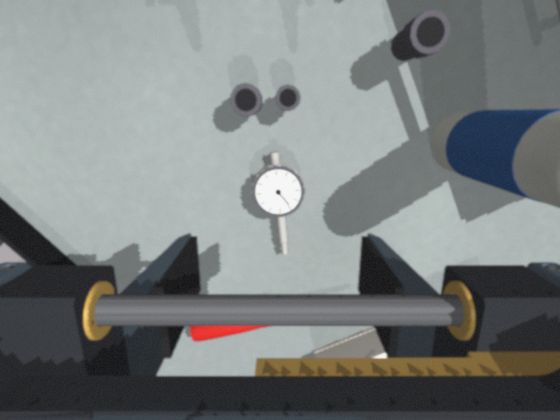

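View pics/t2.png

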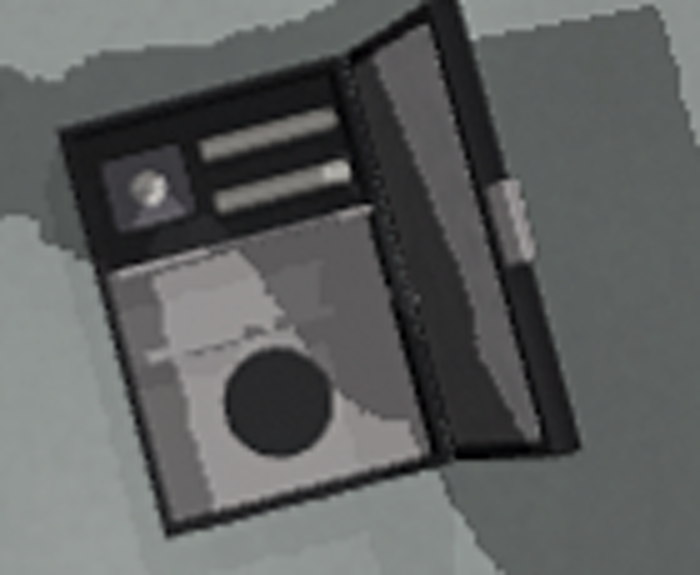

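Run:
```python
from fit import *
t=dict(np.load("t2.npz")); c=dict(np.load("w2.npz"))
save(c,"w2z.png",(240,140,320,265),5)
def uv(l,k,o): return (np.array(l,float)+.5)/k-.5+np.array(o)
print("bed",back(t,uv([(278,402)],5,(270,150)),.006),casept(p,[0,-.06,.006]))
# dial centroid
im=c["image"].astype(int); m=((im.min(2)>190)&(im.max(2)-im.min(2)<25)).astype(np.uint8)
n,l,st,ce=cv2.connectedComponentsWithStats(m)
for i in range(1,n):
    if st[i,4]>300: print(st[i],ce[i],back(c,ce[i],.024))
```

```text
bed [[ 0.48604742 -0.09599224  0.006     ]] [[ 0.48583494 -0.09748805  0.006     ]]
[ 255  169   46   45 1597] [277.71822167 191.17031935] [[0.59517505 0.27032534 0.024     ]]
```

View pics/w2z.png

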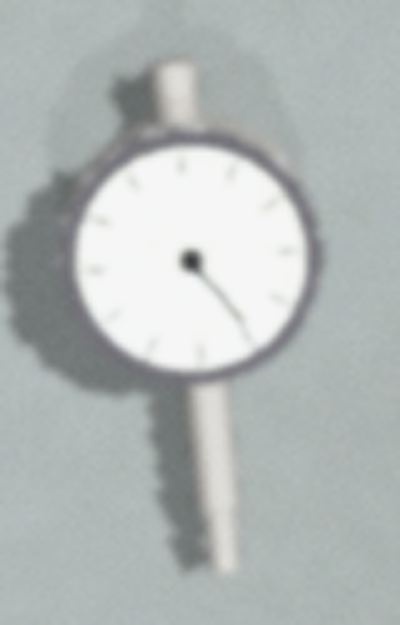

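Run:
```python
from fit import *
c=dict(np.load("w2.npz"))
def uv(l,k,o): return (np.array(l,float)+.5)/k-.5+np.array(o)
a=back(c,uv([(226,572),(175,65)],5,(240,140)),.012); v=a[0]-a[1]
th=np.arctan2(v[1],v[0]); print(a,th,np.linalg.norm(v))
u=v/np.linalg.norm(v); ctr=a[0]-.075*u; ctr2=a[1]+.04*u; print(ctr,ctr2)
g=np.array([.59518,.27033,.007]); np.save("g.npy",np.r_[g[:2],th])
d=down(th+np.pi/2)
robot.move_linear([g[0],g[1],.06],d,feed=.2)
robot.move_linear(g,d,feed=.08)
print(robot.current_contact_force(),robot.current_tcp_pos())
robot.move_gripper(.04,f_grip=22)
print(robot.current_grip_width(),robot.current_contact_force())
robot.move_linear([g[0],g[1],.15],d,feed=.12)
print(robot.current_grip_width(),robot.current_contact_force(),robot.current_tcp_pos(),robot.current_time_s())
c=robot.camera("wrist"); save(c,"w3.png"); np.savez("w3.npz",**{k:np.array(v) for k,v in c.items()})
c=robot.camera("scene"); save(c,"s4.png")
```

```text
[[0.66774713 0.2447424  0.012     ]
 [0.55874595 0.28398515 0.012     ]] -0.3455745147752051 0.11585012767459628
[0.59718106 0.27014769 0.012     ] [0.59638119 0.27043566 0.012     ]
[-0.75492288  0.27695961  0.6368752 ] [0.59551358 0.27047212 0.00716863]
0.0553461284467271 [ 0.3956417  -0.01008672  1.19275421]
0.05543040641416007 [-0.52608085 -0.03572757 -3.08358904] [0.59464294 0.27008991 0.14897877] 15.5
```

View pics/w3.png

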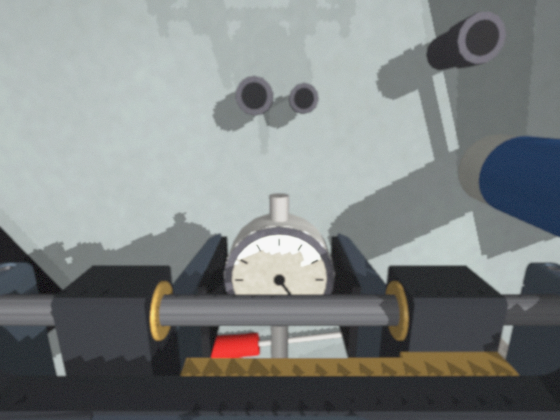

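View pics/s4.png

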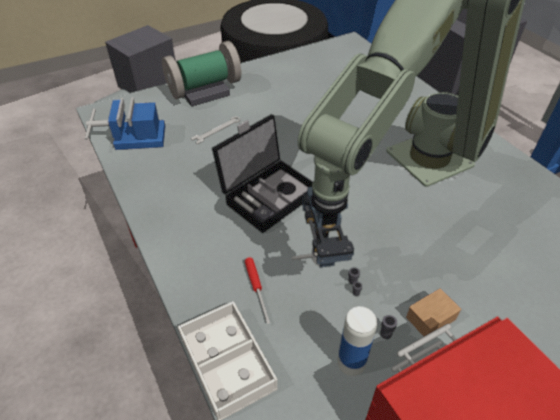

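Run:
```python
from fit import *
c=dict(np.load("w3.npz")); g=np.load("g.npy")
pos=robot.current_tcp_pos(); Rz=R.from_euler('z',g[2]).as_matrix()
for pit in (-.1,0,.1):
    M=Rz@R.from_euler('y',pit).as_matrix()
    o=pos-[0,0,.007]+Rz@[0,0,.012]
    P=np.array([(0,0,.024),(-.028,0,.024),(-.04,0,.017),(-.04,0,.007),(0,.028,.024),(0,-.028,.024)])-[0,0,.012]
    print(pit,np.round(proj(c,P@M.T+o),0).tolist())
save(c,"w3z.png",(210,180,350,300),5)
```

```text
-0.1 [[280.0, 276.0], [280.0, 222.0], [280.0, 195.0], [280.0, 193.0], [336.0, 276.0], [225.0, 276.0]]
0 [[280.0, 279.0], [280.0, 226.0], [280.0, 198.0], [280.0, 193.0], [336.0, 279.0], [225.0, 278.0]]
0.1 [[280.0, 281.0], [280.0, 230.0], [280.0, 201.0], [280.0, 194.0], [336.0, 281.0], [225.0, 281.0]]
```

View pics/w3z.png

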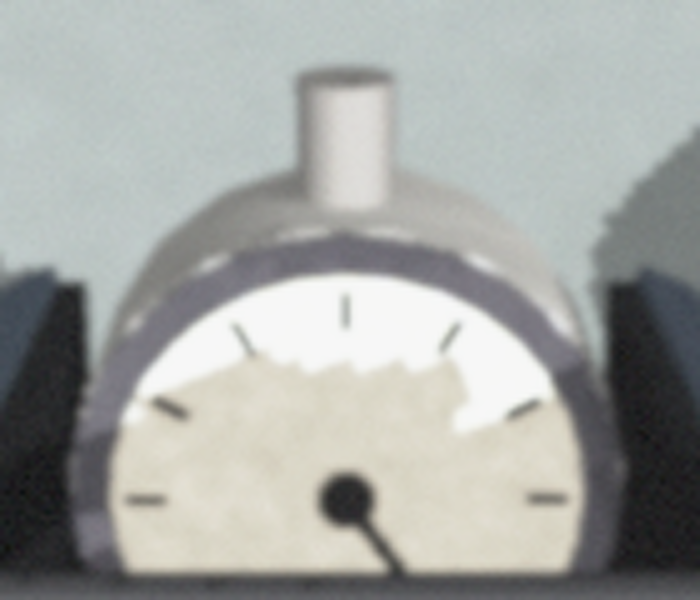

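Run:
```python
from fit import *
t=dict(np.load("t2.npz"))
L=[(-.16,.115,0),(-.16,-.115,0),(-.16,-.115,.016),(-.185,.02,.003),(-.185,-.02,.003),(-.185,.02,.011),(-.185,-.02,.011)]
for th in (1.6,1.65,1.7,1.75):
    q=p.copy();q[3]=th; print(th,np.round((proj(t,lidpt(q,L))-[270,150]+.5)*5-.5).tolist())
tgt=np.array([.4859,-.0968]); 
tilt=.05
def place(z,tl): 
    o=R.from_matrix(np.eye(3))
    q=down(p[2]+np.pi); r=R.from_quat([q[1],q[2],q[3],q[0]])
    cy=casept(np.r_[0,0,p[2],0],[0,1,0])[0]
    r=R.from_rotvec(-tl*cy)*r; k=r.as_quat(); return [k[3],k[0],k[1],k[2]], r.as_matrix()
Q,M=place(0,tilt); print(M[:,2], "case x comp of tool back", -M[:,2]@casept(np.r_[0,0,p[2],0],[1,0,0])[0])
print(robot.ik([tgt[0],tgt[1],.15],Q),robot.ik([tgt[0],tgt[1],.0145],Q))
```

```text
1.6 [[389.0, 10.0], [514.0, 472.0], [546.0, 463.0], [455.0, 194.0], [477.0, 276.0], [471.0, 190.0], [494.0, 272.0]]
1.65 [[405.0, 6.0], [530.0, 467.0], [562.0, 459.0], [474.0, 189.0], [496.0, 271.0], [490.0, 185.0], [512.0, 267.0]]
1.7 [[421.0, 2.0], [546.0, 463.0], [577.0, 455.0], [492.0, 184.0], [515.0, 266.0], [508.0, 180.0], [530.0, 262.0]]
1.75 [[436.0, -2.0], [561.0, 459.0], [592.0, 450.0], [510.0, 180.0], [533.0, 261.0], [526.0, 176.0], [548.0, 257.0]]
[ 0.01334988 -0.04816324 -0.99875026] case x comp of tool back -0.04997916927067832
[-0.18951252  0.23775483  1.85631278 -0.05239344  1.02592592 -2.00402395] [-0.18951252  0.41028282  2.02360746 -0.0706989   0.68672045 -1.97648787]
```

Run:
```python
from fit import *
tgt=np.array([.4855,-.0954])
q=down(p[2]+np.pi); r=R.from_quat([q[1],q[2],q[3],q[0]])
cy=casept(np.r_[0,0,p[2],0],[0,1,0])[0]
k=(R.from_rotvec(-.05*cy)*r).as_quat(); Q=[k[3],k[0],k[1],k[2]]
robot.move_ptp([tgt[0],tgt[1],.16],Q)
print(robot.current_tcp_pos(),robot.current_contact_force(),robot.current_grip_width())
robot.move_linear([tgt[0],tgt[1],.06],Q,feed=.12)
print(robot.current_contact_force())
robot.move_linear([tgt[0],tgt[1],.03],Q,feed=.06)
f0=robot.current_contact_force();print(f0)
for z in (.022,.018,.0165,.0155,.0145,.0135):
    robot.move_linear([tgt[0],tgt[1],z],Q,feed=.04)
    f=robot.current_contact_force();print(z,f,robot.current_tcp_pos()[2])
    if f[2]-f0[2]>4: break
c=robot.camera("wrist"); save(c,"w4.png"); c=robot.camera("scene"); save(c,"s5.png",(200,90,340,240),4)
print(robot.current_time_s())
```

```text
[ 0.48610387 -0.09500003  0.16008637] [-0.05310447 -1.02037623 -1.78185981] 0.05535644883019374
[ 0.20824656  0.24012621 -2.68345543]
[ 0.02498427 -0.40517402 -2.00899716]
0.022 [ 0.21991887  0.44661838 -2.64085993] 0.021763769681505764
0.018 [ 0.38056337 -0.65932131 -1.97959596] 0.017793253511623506
0.0165 [ 0.76884614  0.01363108 -2.15253895] 0.016464176321274997
0.0155 [-0.3337178  -0.29054334 -2.2012121 ] 0.015458290648429962
0.0145 [ 0.78955688 -0.96021329 -2.04998226] 0.01455170911295971
0.0135 [-0.98502735  0.37265173  5.27641664] 0.014365270981424486
20.35
```

View pics/w4.png

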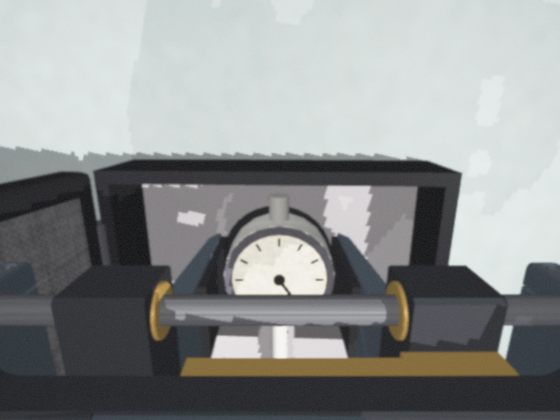

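View pics/s5.png

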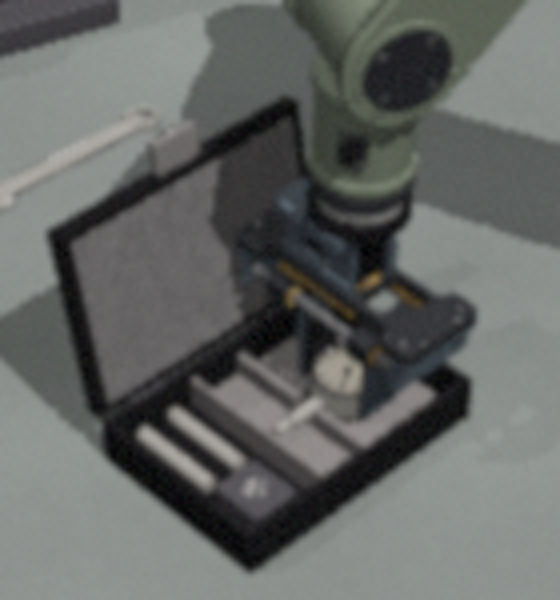

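Run:
```python
from fit import *
robot.move_gripper(.075)
P=np.array(robot.current_tcp_pos())
robot.dwell(.2)
robot.move_linear(P+[0,0,.06],feed=.1)
robot.move_linear(P+[0,0,.18],feed=.25)
print(robot.current_time_s(),robot.current_contact_force())
c=robot.camera("wrist"); save(c,"w5.png"); np.savez("w5.npz",**{k:np.array(v) for k,v in c.items()})
c=robot.camera("scene"); save(c,"s6.png",(200,90,340,240),4)
```

```text
22.4333 [-0.23113669 -0.08592308 -0.27650874]
```

View pics/w5.png

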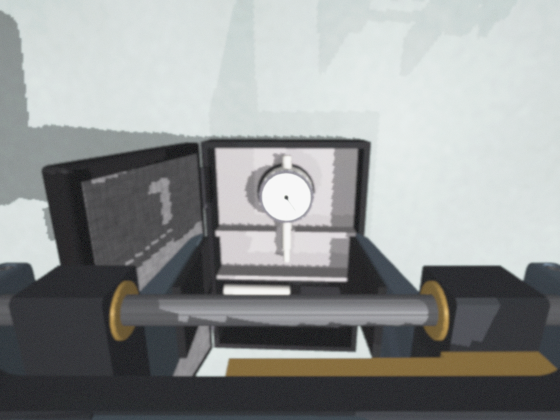

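View pics/s6.png

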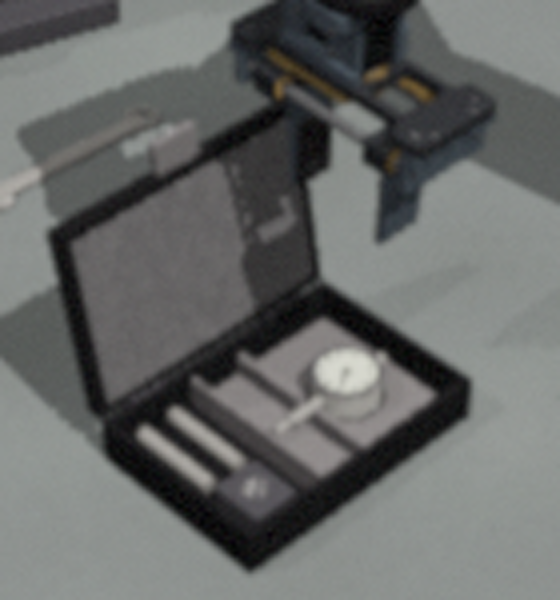

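Run:
```python
from fit import *
c=dict(np.load("w5.npz"))
a=back(c,[(286,197.5),(288,262),(287,157)],[.030,.018,.018])
b=casept(p,[0,-.06,.006])[0]
print((a-b)@R.from_euler('z',p[2]).as_matrix())
print(proj(c,casept(p,[(-.08,-.115,.04),(.08,-.115,.04),(0,-.018,.026)])))
```

```text
[[-0.0015176   0.00109442  0.024     ]
 [-0.00384214  0.07747739  0.012     ]
 [-0.00194201 -0.03816009  0.012     ]]
[[370.7860825  142.20595732]
 [200.09831837 141.48609933]
 [284.44052393 234.23791729]]
```

Run:
```python
from fit import *
d=down(yawc)
P=np.array(robot.current_tcp_pos())
robot.move_linear(P+[0,0,.11],feed=.25)
robot.move_gripper(.088)
a=1.69
robot.move_ptp(tcp(a)+[0,0,.08],d)
robot.move_linear(tcp(a),d,feed=.15)
print(robot.current_contact_force(),robot.current_time_s())
robot.move_gripper(.03,f_grip=25)
print(robot.current_grip_width(),robot.current_contact_force())
s=robot.camera("scene"); save(s,"s7.png",(160,50,340,240),4)
```

```text
[ 0.86411625 -0.68890607 -0.42334708] 25.4917
0.039402955700290725 [ 3.19285178 -0.27044969 -0.55878376]
```

View pics/s7.png

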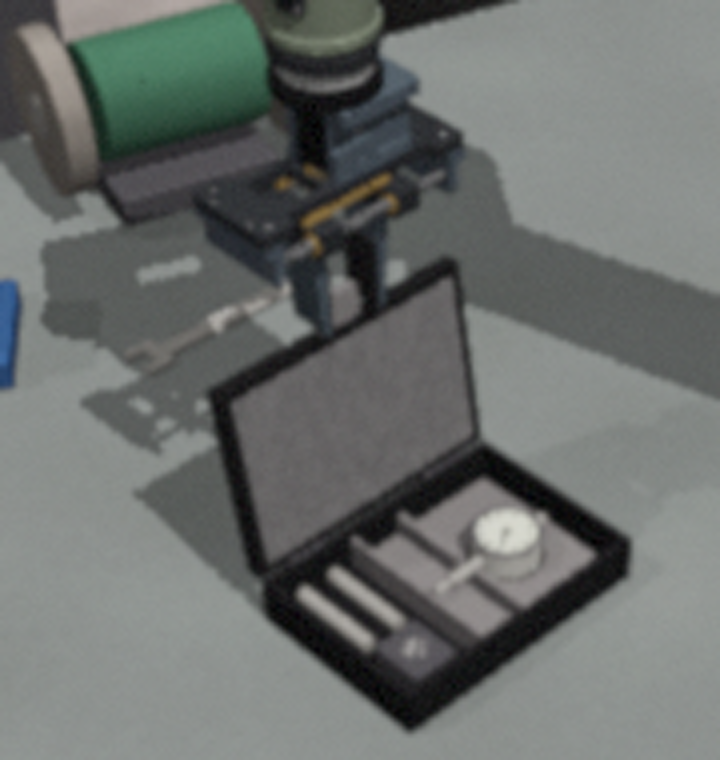

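Run:
```python
from fit import *
d=down(yawc)
for th in np.r_[np.linspace(1.69,.12,12)[1:],.06,.03,.01,-.005]:
    robot.move_linear(tcp(th),d,feed=.12 if th>.2 else .05)
    f=robot.current_contact_force()
    print(round(th,3),np.round(f,1),round(robot.current_grip_width(),4),round(robot.current_tcp_pos()[2]-tcp(th)[2],4))
    if np.linalg.norm(f)>60: print("stop");break
c=robot.camera("scene"); save(c,"s8.png",(200,120,340,240),5)
print(robot.current_time_s())
```

```text
1.547 [2.  0.4 5.8] 0.0393 0.0011
1.405 [-0.2  2.3 10.1] 0.0395 0.0018
1.262 [-1.5  4.9 12.9] 0.0394 0.0024
1.119 [-3.2  6.8 13.8] 0.0395 0.0024
0.976 [-2.8 10.2 13.9] 0.0394 0.0019
0.834 [-1.2 11.5 11.1] 0.0399 0.0012
0.691 [-1.3 10.5  7. ] 0.0397 0.0005
0.548 [ 0.3 11.   4.1] 0.0395 -0.0001
0.405 [0.3 9.5 0.9] 0.0397 -0.0006
0.263 [ 0.4  8.1 -1.3] 0.0394 -0.0008
0.12 [2.7 7.  0. ] 0.0395 -0.0006
0.06 [ 2.   6.8 -3.3] 0.0395 -0.0007
0.03 [ 1.8  5.7 -2.3] 0.0399 -0.0007
0.01 [ 2.6  6.1 -3.4] 0.0394 -0.0006
-0.005 [0.5 5.5 5.3] 0.0394 0.0003
31.8417
```

View pics/s8.png

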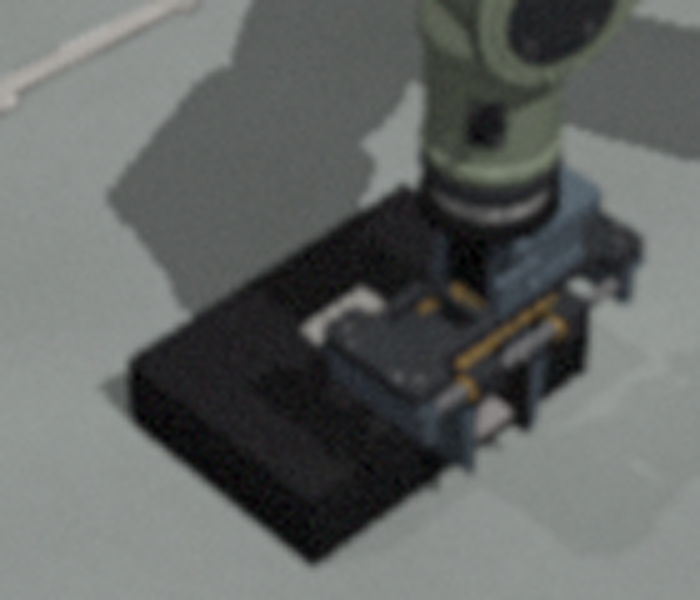

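Run:
```python
from fit import *
d=down(yawc)
for th in (-.012,-.02):
    robot.move_linear(tcp(th),d,feed=.03)
    f=robot.current_contact_force(); print(th,np.round(f,1),robot.current_tcp_pos()[2]-tcp(0)[2])
    if f[2]>20: break
robot.move_gripper(.088)
P=np.array(robot.current_tcp_pos())
robot.move_linear(P+[0,0,.12],feed=.15)
q=down(yawc)
robot.move_ptp([.35,-.3,.3],down(yawc))
print(robot.current_contact_force(),robot.current_time_s())
c=robot.camera("scene"); save(c,"s9.png",(200,120,340,240),5)
t=robot.camera("top"); save(t,"t9.png")
```

```text
-0.012 [-2.3  5.3 14.1] -0.0007174347540928536
-0.02 [-5.   6.  23.1] -0.000955940622283831
[-0.70986423  0.87345266  0.58676598] 35.5917
```

View pics/s9.png

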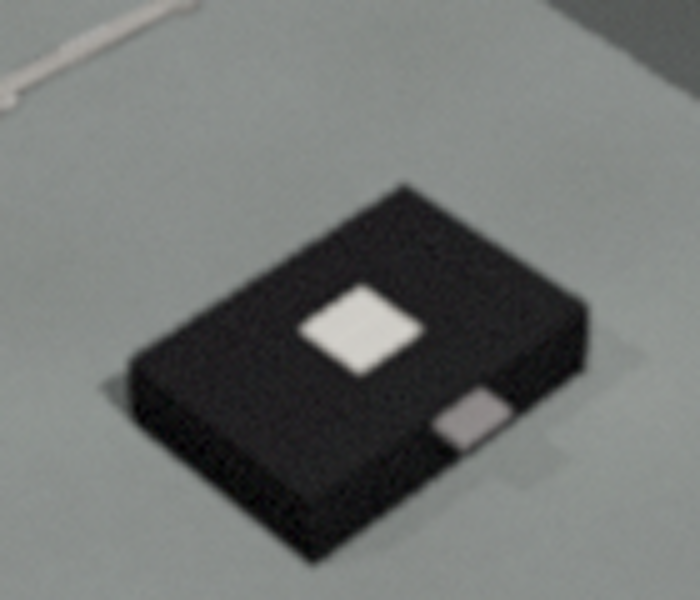

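View pics/t9.png

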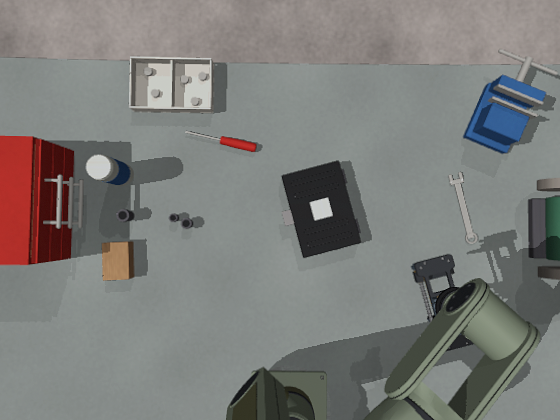

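Both pictures show the lid flush with no gap (the case is centred at about (320,209) in the top view), the bystanders at their starting pixels, and the arm clear.

Run:
```python
from workcell import robot
robot.job_done(); print(robot.current_time_s())
```

```text
the job is handed in; nothing more can be done
the job is handed in; nothing more can be done
```

The gauge is in its bed with the lid shut, and I handed the job in at about 36 s of the 72 s allowed; no verdict was reported.

- **Opening:** I gripped the tab by its sides and swung the lid to about 1.7 rad.
- **Placing:** I gripped the gauge at 22 N and lowered it until the wrist force showed it touching the floor. Then I let go.
- **Gauge position:** The wrist picture after release put the gauge's centre about 1.5 mm across and 1 mm along from the bed's centre. The stem tip was 77 mm past the bed's centre and 4 mm off the middle line, through the notch and within limits. It should be 75 mm, so that measurement is off by about 2 mm.
- **Closing:** I swung the lid back slowly on the tab. It met the rim at about the expected zero angle, and I pressed it home with up to 23 N. The final pictures show it flush all round.
- **Bystanders:** They look to be where they started in the top view, and the arm stands clear.

No check failed. I could not see the gauge once the lid was shut, so its final position rests on the picture taken before closing. There was no sudden rise in force while closing, until the lid met the rim.

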